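# Feed one shelf-foot pad and slide it into the pocket

### The arm

A 6-joint arm with a two-finger parallel gripper is mounted at the origin on the work surface. World frame = base frame: x ahead of the robot, y to its left, z up, the work surface at z = 0. Lengths are in m, angles in rad, forces in N, time in s.
With the tool pointing down it reaches from about 0.3 to 0.775 m from the base axis. Payload 14.6 kg.
Tool frame: the origin (TCP) lies at the centre of the arm's flange, where the gripper is bolted on; the fingertips stand 199 mm ahead of it and the grasp point (between the pads) lies 180 mm ahead of it; z points along the fingers, y is the line along which they close (so a half turn about z gives the same grasp; the last joint's range is limited). The gripper opens to 94 mm and grips with 3 to 60 N. Pads are 16 mm wide; open, the fingers measure 119 mm over their backs; the gripper's body (75 mm by 177 mm) begins 78 mm behind the grasp point.
Start: joints at [-1.188, 0.3, 1.521, -0, 1.321, -0.067], TCP at [0.239, -0.495, 0.405] pointing down, gripper open.
Joint ranges: [-3.03, 3.03], [-0.79, 2.21], [0.23, 2.52], [-1.04, 4.18], [0, 3.07], [-2.55, 2.55]. Speed limits (rad/s): [2.22, 2.22, 2.57, 3.14, 3.14, 3.14].

### API

Orientations are given as [roll, pitch, yaw] about the fixed x, y, z axes, in that order (R = Rz(yaw) Ry(pitch) Rx(roll)).
In Python, from station import ctrl gives the robot as it stands. The module is installed in compiled form; this text tells all that it offers.
- The arm moves only by the tool servo_tool, never from a script. Its argument "motion" is a list of rows, each a list of 5 numbers: the closure, from 0 (fully open) to 1 (shut), then the shift along the world's x, y, z in cm, then the turn about the world's z in degrees. A call has 1 to 20 rows; each row is the pose to reach, as a shift and turn from the pose commanded when the call began; what a row does not reach only later rows make up. A row lasts 1/8 s, in which the tool goes at most 62.5 mm and 10.7 degrees, less where a joint would pass 70% of its speed; a pose out of reach is approached as far as the arm can. A call with a gripper value outside its range is refused whole. The fingers move at their own pace and stop on an object; "squeeze" is the grip in N (left out, the last holds). Time passes only in rows, so rows that repeat a pose let the fingers close. It gives the time, the measured TCP pose, the force, the opening and the grip force at its end, in the units of the state.
- ctrl.get_obs(): the state, without advancing time (a new reading comes with each control period).
- ctrl.camera(name): name is "scene" or "top"; returns a dict with "image" (400x640x3 uint8, red, green, blue), "fx", "fy", "cx", "cy" (pixels), "dist" ([k1, k2, p1, p2, k3] as OpenCV has them; the pictures are not rectified), "camera_from_world" (4x4, takes a point from world to camera coordinates). Camera axes: x right, y up, looking along -z (the intrinsics and any distortion apply to the point x, -y, -z); pixel columns grow to the right and rows downward; lengths in m; the calibration is good to about 2 mm. A picture is of the moment at which its call begins. There is no depth.
- ctrl.hand_in(): hands the job in; it is judged then, once.
The state is a dict: "time_s": time; "qpos": joint angles; "joint_vel": joint speeds; "tau": joint torques, N m; "ee_pos": TCP position; "eef_rot": TCP orientation; "force": force on the tool from outside, world axes, zero at the start; "moment": the same for the moment, N m; "grip_width": finger opening in m; "grip_force": force on a finger pad.
Only numpy, scipy, OpenCV 4.12 (cv2) and the standard library are available. Lean on these libraries where they do the work, as an engineer would, in place of code of your own. Each camera call takes 0.05 s, during which the arm holds its last target. There are 200 camera calls.

### The job

Press the feeder's plunger all the way down once and let it come back up, so that a single pad comes out of the slot. Then push that pad aside along the counter with the fingertips, without picking it up, until it lies flat and wholly inside the low three-sided pocket. Leave the other pads in the feeder, and the jar, can and screwdriver where they are.

Things in the scene. Friction and masses are not known exactly. Their poses are not given: they have to be found in the camera images.
- feeder: Pad feeder fixed to the counter. Origin on the counter, on its magazine's axis; its slot faces its -x. Magazine: upright open-topped aluminium tube, 52 mm square, 62 mm high (42 mm square inside), no floor: the pads stand on the counter. The slot under its front wall is 18 mm high. Behind it, x = 26 to 114 mm, a grey housing 56 mm wide, 60 mm high, carries the plunger.
- outlet (a point): Point on the counter where a full press leaves the centre of the ejected pad (feeder x = -79 mm, y = 0), 33 mm of free counter between pad and magazine; a quick press throws it a little farther. While the plunger is down, a steel ejector 34 mm wide, 11 mm high reaches out of the slot up to this pad; it goes back in as the plunger rises.
- plunger (a joint): The plunger's travel in m: 0 = up at rest, 0.028 = fully down on a hard stop. A spring brings it back up: about 3 to 4 N starts it, about 7 to 9 N holds it fully down.
- plunger_top (a point): Centre of the top face of the plunger's round black cap, 40 mm across and 10 mm thick, pressed straight down from above. At rest it is 106 mm above the counter, fully down 78 mm; it is 68 mm behind the feeder's origin (feeder x = +0.068, y = 0).
- pocket: Low three-sided pocket of white-laminated strips fixed to the counter, on the -y side of the feeder. Origin on the counter at the centre of its inside; no floor, the counter is its floor. Inside 90 mm along its x, 70 mm along its y; walls 12 mm thick, 18 mm high at both x sides and at -y. The whole +y side is the open mouth, its line at y = +35 mm.
- pad1: The lowest pad in the magazine, the one the first press ejects: a plain round black hard-plastic shelf-foot pad, 40 mm across, 14 mm thick, about 20 g. Origin at the centre of its underside, z up.
- pad2: Second pad from the bottom, same as pad1, origin at the centre of its underside. It drops to the counter inside the magazine when the plunger has come back up.
- pad3: Third pad, same as pad1.
- pad4: Top pad of the stack, same as pad1.
- jar: Bystander: closed glass jar, 58 mm across, 75 mm high, standing loose behind the pocket; origin at the centre of its underside.
- can: Bystander: can, 66 mm across, 100 mm high, standing loose on the far (-y) side of the pocket; origin at the centre of its underside.
- screwdriver: Bystander: screwdriver lying loose on the +y side of the feeder, roughly along x, under 250 mm long and 40 mm high; origin under its middle.
There are look-alikes about, which are no part of the job. There is more than one size of the feeder; the one meant has the size given above. What is shaped like the pad4 but orange is not meant.

How it is judged:
On the way, in this order (a step that is already met when the one before it is completed fails the run):
1. the plunger is pressed all the way down (value of joint plunger above 0.0245 m), for 0.05 s.
2. the plunger is back up and one pad lies in front of the slot (value of joint plunger below 0.004 m and horizontal distance between pad1 and feeder above 0.05 m), for 0.1 s.
3. the pad is in the pocket (x of pad1 in the frame of pocket between -0.03 and 0.03 m and y of pad1 in the frame of pocket between -0.02 and 0.017 m), for 0.1 s.
At the end, for the whole second after the job is handed in: pad1 lies flat and at rest on the counter inside the pocket (its edge no more than 2 mm proud of the mouth line), the plunger is up (under 4 mm of travel), and the other three pads are in the magazine, within 12 mm of its axis (all of step 3 and height (world z) of pad1 below 0.004 m and angle between pad1's own z axis and vertical below 0.1 rad and linear speed of pad1 below 0.01 m/s and value of joint plunger below 0.004 m and horizontal distance between each of pad2, pad3, pad4 and feeder below 0.012 m); the robot touches nothing.
It fails at once if a second pad leaves the magazine (horizontal distance between any of pad2, pad3, pad4 and feeder above 0.03 m).
It fails at once if a pad is lifted or tipped up (height (world z) of pad1 above 0.02 m or angle between pad1's own z axis and vertical above 0.6 rad or height (world z) of pad2 above 0.034 m or height (world z) of pad3 above 0.048 m or height (world z) of pad4 above 0.062 m).
It fails at once if the jar, the can or the screwdriver is moved (distance of any of jar, can, screwdriver from where it was at the start of the episode above 0.03 m).
It also fails if it takes over 48 s, if anything falls off the work surface, if the arm or the gripper's body presses on something with over 40 N, if the wrist force passes 120 N, or if a joint passes its speed limit or range.

## Working session

There is one attempt and no reset: what is moved stays moved. The work goes in short steps, Python scripts to look and compute and a tool call to move; the robot and the scene stay as the last step left them, time stands still between calls to the robot, and variables do not carry over. Pictures are saved under pics/ and viewed, at most 10 in all, crops included, and the job is handed in when it is done.

Besides the shell and the picture viewer there is one more tool, called after "Call:" as name([rows], argument=value, ...), one row to a line, values as JSON. servo_tool: Moves the arm, as the interface text tells. Its arguments: {"type":"object","properties":{"motion":{"type":"array","items":{"type":"array","items":{"type":"number"}}},"squeeze":{"type":"number"}},"required":["motion"]}

```bash
mkdir -p pics; cat > h.py <<'E'
import numpy as np, cv2
from station import ctrl
def cam(n,f=None):
    c=ctrl.camera(n); 
    if f: cv2.imwrite('pics/'+f,c['image'][:,:,::-1])
    return c
def ray(c,u,v,z):
    K=np.array([[c['fx'],0,c['cx']],[0,c['fy'],c['cy']],[0,0,1]])
    p=cv2.undistortPoints(np.array([[[u,v]]],float),K,np.array(c['dist'],float))[0,0]
    T=np.array(c['camera_from_world']);R=T[:3,:3];t=T[:3,3]
    o=-R.T@t; d=R.T@np.array([p[0],-p[1],-1.])
    return o+d*(z-o[2])/d[2]
def proj(c,P):
    K=np.array([[c['fx'],0,c['cx']],[0,c['fy'],c['cy']],[0,0,1]])
    T=np.array(c['camera_from_world']);q=T[:3,:3]@np.array(P,float)+T[:3,3]
    q=np.array([[q[0],-q[1],-q[2]]])
    return cv2.projectPoints(q,np.zeros(3),np.zeros(3),K,np.array(c['dist'],float))[0].ravel()
E
python3 - <<'E'
from h import *
for n in('top','scene'):
    c=cam(n,n+'1.png'); T=np.array(c['camera_from_world']); print(n,-T[:3,:3].T@T[:3,3],c['fx'])
o=ctrl.get_obs(); print(o['ee_pos'],o['eef_rot'],o['time_s'],o['grip_width'])
E
```

```text
top [0.50902409 0.0022975  1.00117558] 396.230940396622
scene [1.36587914 0.13224486 1.01733526] 474.09348971213717
[ 0.23911571 -0.49527129  0.4041492 ] [-3.14056189e+00 -7.00323720e-05  4.49783209e-01] 0.1 0.09436276886815151
```

View pics/top1.png

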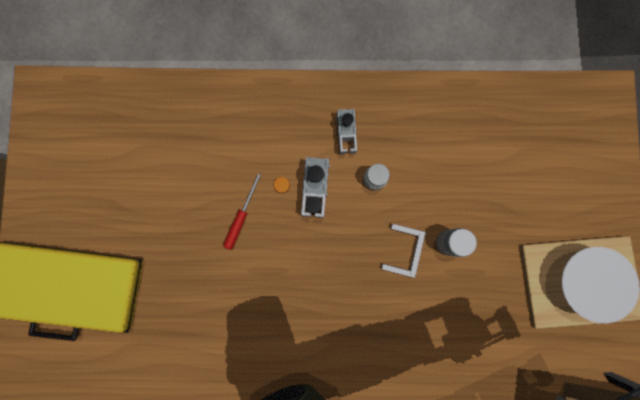

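View pics/scene1.png

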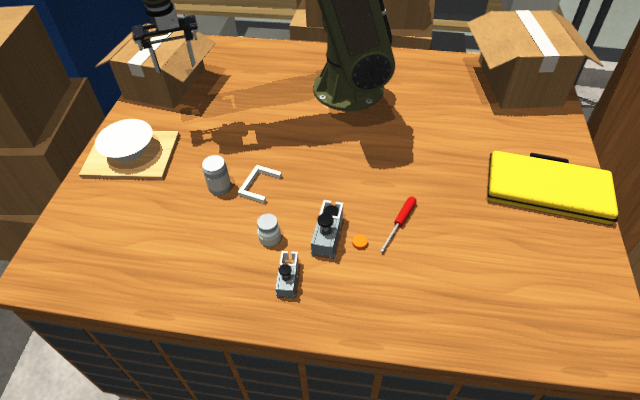

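The top view shows the large feeder at (315,187) with its slot facing down the picture (toward the robot). The pocket is at about (404,251) with its mouth to the left, the jar at (376,177), the can at (458,243) and the screwdriver at (242,212). The small feeder at (347,131) and the orange pad are decoys.

```bash
python3 - <<'E'
from h import *
c=cam('top'); im=c['image'][145:295,270:490,::-1]
cv2.imwrite('pics/crop1.png',cv2.resize(im,None,fx=3.6,fy=3.6,interpolation=cv2.INTER_CUBIC))
c2=cam('scene');im=c2['image'][155:265,225:365,::-1]
cv2.imwrite('pics/crop2.png',cv2.resize(im,None,fx=5,fy=5,interpolation=cv2.INTER_CUBIC))
g=c['image'].astype(int); m=((g.min(2)>150)).astype(np.uint8)
n,l,s,ce=cv2.connectedComponentsWithStats(m)
for i in range(1,n):
    if s[i,4]>60: 
        print(s[i],ce[i])
        if 375<ce[i][0]<430 and 215<ce[i][1]<285:
            q=cv2.findContours((l==i).astype(np.uint8),0,2)[0][0]
            for p in cv2.approxPolyDP(q,2.5,True)[:,0]: print('  pk',p,ray(c,*p,.018)[:2].round(4))
E
```

```text
[369 166  19  18 245] [378.5755102  175.13061224]
[302 193  23  23 109] [313.68807339 202.90825688]
[383 225  41  52 438] [408.35616438 251.87442922]
  pk [393 225] [ 0.551  -0.1729]
  pk [393 228] [ 0.5436 -0.1728]
  pk [419 235] [ 0.5269 -0.2367]
  pk [410 272] [ 0.4366 -0.2131]
  pk [385 265] [ 0.4529 -0.1522]
  pk [383 268] [ 0.4456 -0.1473]
  pk [414 276] [ 0.4271 -0.2227]
  pk [423 232] [ 0.5344 -0.2466]
[450 230  26  26 534] [462.57490637 242.2247191 ]
[ 563  247   77   76 4531] [600.663209   284.61134407]
```

View pics/crop1.png

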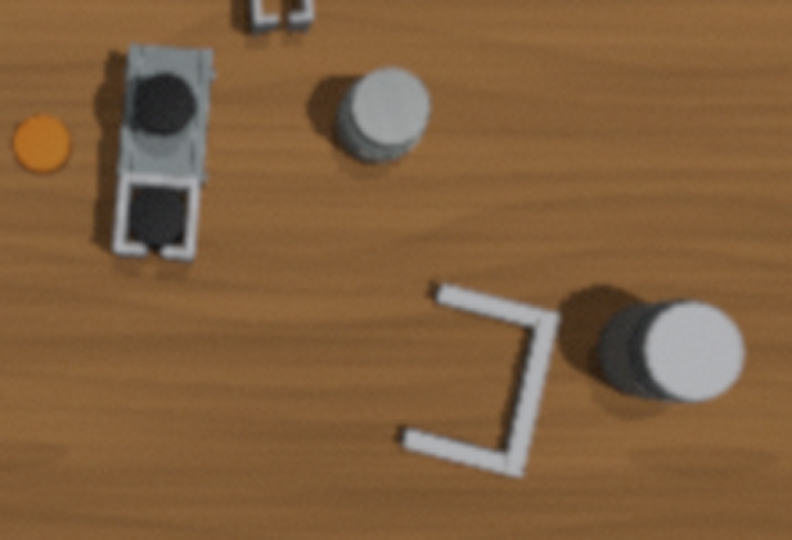

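View pics/crop2.png

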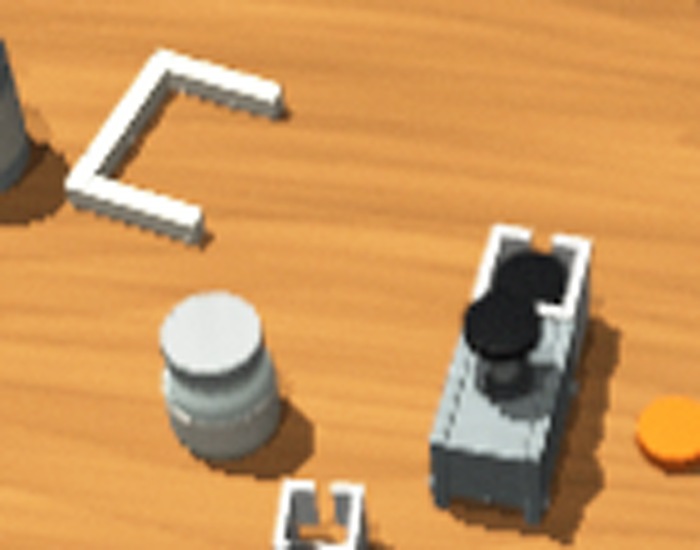

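Crop 1 gives the cap at crop (163,104), the magazine top corners at (113,252), (193,260), (200,177) and (123,175), and the pocket's outer corners at (559,313) and (519,475) with wall tips at (437,290) and (402,438). Crop 2 confirms the layout. Its cap centre is at (502,321) and its housing rear bottom is visible.

```bash
python3 - <<'E'
from h import *
c=cam('top');c2=cam('scene')
def f(p,z): return ray(c,270+(p[0]+.5)/3.6-.5,145+(p[1]+.5)/3.6-.5,z)[:2]
def f2(p,z): return ray(c2,225+(p[0]+.5)/5-.5,155+(p[1]+.5)/5-.5,z)[:2]
cap=f((163,104),.106); cap2=f2((502,321),.106)
m=[f(p,.062) for p in((114,252),(193,260),(200,177),(123,175))]
print('cap',cap,cap2); print('mag',np.array(m).round(4),np.mean(m,0))
h=[f(p,.06) for p in((129,45),(212,50))]; print('rear top',h,np.mean(h,0))
k=[f(p,.018) for p in((441,283),(559,313),(519,475),(403,430),(400,446),(438,298))];print('pocket',np.array(k).round(4))
k=[f2(p,.018) for p in((160,49),(66,184),(204,210),(283,85))];print('pocket2',np.array(k).round(4))
print('jar',f((391,107),.075),'can',f((694,351),.1), 'sd', ray(c,260,174,0.01),ray(c,228,248,.02),'orange',f((42,143),.014))
E
```

```text
cap [0.66338293 0.02006028] [0.66711005 0.0199832 ]
mag [[ 5.719e-01  5.230e-02]
 [ 5.671e-01  1.000e-04]
 [ 6.222e-01 -4.100e-03]
 [ 6.231e-01  4.700e-02]] [0.59606534 0.02383092]
rear top [array([0.71115663, 0.04415664]), array([ 0.70820622, -0.01151341])] [0.70968143 0.01632162]
pocket [[ 0.5553 -0.1708]
 [ 0.5354 -0.2514]
 [ 0.4257 -0.2222]
 [ 0.4551 -0.1439]
 [ 0.4443 -0.1417]
 [ 0.545  -0.1686]]
pocket2 [[ 0.4264 -0.2207]
 [ 0.5371 -0.2482]
 [ 0.5453 -0.1665]
 [ 0.4454 -0.1424]]
jar [ 0.66790311 -0.12908853] can [ 0.51027728 -0.313965  ] sd [0.67756193 0.16084905 0.01      ] [0.49134768 0.23323098 0.02      ] orange [0.65098447 0.106104  ]
```

Call:
servo_tool([
  [1,42.5,51.5,0,58],
  [1,42.5,51.5,0,58],
  [1,42.5,51.5,0,58],
  [1,42.5,51.5,0,58],
  [1,42.5,51.5,0,58],
  [1,42.5,51.5,0,58],
  [1,42.5,51.5,0,58],
  [1,42.5,51.5,0,58],
  [1,42.5,51.5,0,58],
  [1,42.5,51.5,0,58],
  [1,42.5,51.5,0,58],
  [1,42.5,51.5,0,58],
  [1,42.5,51.5,0,58],
  [1,42.5,51.5,0,58],
  [1,42.5,51.5,-5,58],
  [1,42.5,51.5,-5,58],
], squeeze=5)

```text
time_s: 2.3
ee_pos: [0.6635, 0.0189, 0.3517]
eef_rot: [-3.135, 0.001, 1.461]
force: [-0.6, 0.2, -0.6]
grip_width: 0.0006
grip_force: 0.0
```

Call:
servo_tool([
  [1,0,0,-3,0],
  [1,0,0,-4,0],
  [1,0,0,-4.5,0],
  [1,0,0,-4.9,0],
  [1,0,0,-5.3,0],
  [1,0,0,-5.6,0],
  [1,0,0,-5.9,0],
  [1,0,0,-6.2,0],
  [1,0,0,-6.5,0],
  [1,0,0,-6.8,0],
  [1,0,0,-7.1,0],
  [1,0,0,-7.4,0],
  [1,0,0,-7.6,0],
  [1,0,0,-7.6,0],
  [1,0,0,-7.6,0],
])

```text
time_s: 4.18
ee_pos: [0.6643, 0.0197, 0.28]
eef_rot: [3.14, -0.0, 1.462]
force: [-2.1, -0.5, 6.9]
grip_width: 0.0001
grip_force: 3.3
```

Call:
servo_tool([
  [1,0,0,-0.2,0],
  [1,0,0,-0.4,0],
  [1,0,0,-0.6,0],
  [1,0,0,-0.7,0],
  [1,0,0,-0.7,0],
])

```text
time_s: 4.8
ee_pos: [0.6643, 0.0197, 0.2771]
eef_rot: [3.137, -0.0, 1.462]
force: [-18.5, -0.9, 37.9]
grip_width: 0.0004
grip_force: 19.1
```

Call:
servo_tool([
  [1,0,0,0.7,0],
  [1,0,0,1.2,0],
  [1,0,0,1.8,0],
  [1,0,0,2.4,0],
  [1,0,0,3,0],
  [1,0,0,4,0],
  [1,0,0,7,0],
  [0.75,0,0,10,0],
  [0.75,-5,6,10,0],
  [0.75,-10,10,10,0],
  [0.75,-14,12,10,0],
  [0.75,-14,12,10,0],
  [0.75,-14,12,10,0],
])

```text
time_s: 6.42
ee_pos: [0.5245, 0.1396, 0.3722]
eef_rot: [3.141, -0.0, 1.462]
force: [-0.3, -0.3, 0.1]
grip_width: 0.0235
grip_force: 0.0
```

```bash
python3 - <<'E'
from h import *
c=cam('top');c2=cam('scene')
a=cv2.resize(c['image'][145:295,270:490,::-1],None,fx=3,fy=3,interpolation=cv2.INTER_CUBIC)[:,:390]
b=cv2.resize(c2['image'][135:265,225:365,::-1],None,fx=2.8,fy=3.4615,interpolation=cv2.INTER_CUBIC)
cv2.imwrite('pics/m2.png',np.hstack([a,b[:450]])); print(a.shape,b.shape)
o=ctrl.get_obs(); print(o['ee_pos'],o['time_s'],o['grip_width'])
for n,c in(('t',c),('s',c2)): print(n,proj(c,(.517,.029,.014)))
E
```

```text
(450, 390, 3) (450, 392, 3)
[0.524955   0.13911321 0.37171974] 6.525 0.02377935705105523
t [311.40444167 238.12379673]
s [336.41283658 197.18848084]
```

View pics/m2.png

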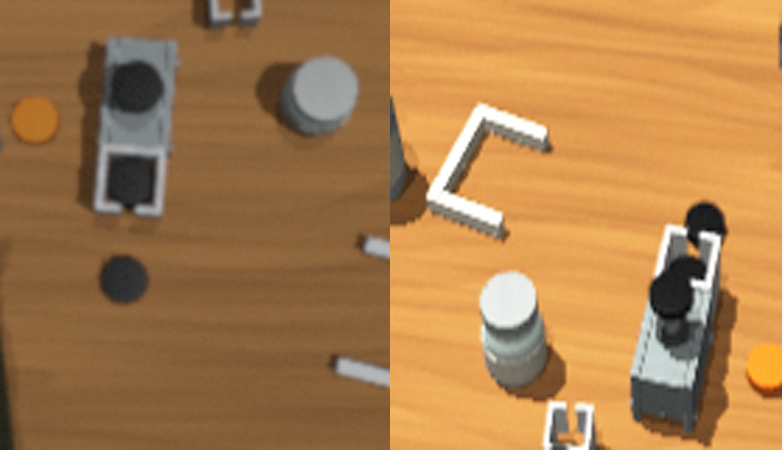

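The pad lies alone at the outlet (picture (124,279), i.e. world (0.517, 0.029)), and the plunger is back up. Next I lower the fingertips behind it.

Call:
servo_tool([
  [0.75,-0.4,-4,-5,0],
  [0.75,-0.4,-4,-10,0],
  [0.75,-0.4,-4,-14,0],
  [0.75,-0.4,-4,-16,0],
  [0.75,-0.4,-4,-16.5,0],
  [0.75,-0.4,-5,-16.5,0],
  [0.75,-0.4,-6,-16.5,0],
  [0.75,-0.4,-7,-16.5,0],
  [0.75,-0.4,-7,-16.5,0],
])

```text
time_s: 7.65
ee_pos: [0.5202, 0.0689, 0.2071]
eef_rot: [3.141, -0.0, 1.461]
force: [0.7, -0.1, -0.1]
grip_width: 0.0233
grip_force: 0.0
```

Call:
servo_tool([
  [0.75,0,-0.5,-0.2,0],
  [0.75,0,-1.0,-0.2,0],
  [0.75,0,-1.5,-0.2,0],
  [0.75,-0.1,-2,-0.2,0],
  [0.75,-0.2,-2.7,-0.2,0],
  [0.75,-0.3,-3.5,-0.2,0],
  [0.75,-0.4,-4.5,-0.2,0],
  [0.75,-0.5,-5.5,-0.2,0],
  [0.75,-0.6,-6.5,-0.2,0],
  [0.75,-0.7,-7.5,-0.2,0],
  [0.75,-0.8,-8.5,-0.2,0],
  [0.75,-0.9,-9.5,-0.2,0],
  [0.75,-1.0,-10.5,-0.2,0],
  [0.75,-1.1,-11.5,-0.2,0],
  [0.75,-1.2,-12.5,-0.2,0],
  [0.75,-1.3,-13.3,-0.2,0],
  [0.75,-1.4,-14,-0.2,0],
  [0.75,-1.5,-14.6,-0.2,0],
  [0.75,-1.5,-15,-0.2,0],
  [0.75,-1.5,-15,-0.2,0],
])

```text
time_s: 10.15
ee_pos: [0.5051, -0.0805, 0.2047]
eef_rot: [3.142, 0.0, 1.462]
force: [-0.4, -0.0, -0.3]
grip_width: 0.0231
grip_force: 0.0
```

```bash
python3 - <<'E'
from h import *
c=cam('top');c2=cam('scene')
a=cv2.resize(c['image'][170:320,290:420,::-1],None,fx=3,fy=3,interpolation=cv2.INTER_CUBIC)
b=cv2.resize(c2['image'][135:265,225:365,::-1],None,fx=2.8,fy=3.4615,interpolation=cv2.INTER_CUBIC)
cv2.imwrite('pics/m3.png',np.hstack([a,b[:450]]))
o=ctrl.get_obs(); print(o['ee_pos'],o['time_s'],o['force'])
E
```

```text
[ 0.50512767 -0.08018466  0.20461709] 10.25 [ 0.50687144 -0.34322474 -0.54707746]
```

View pics/m3.png

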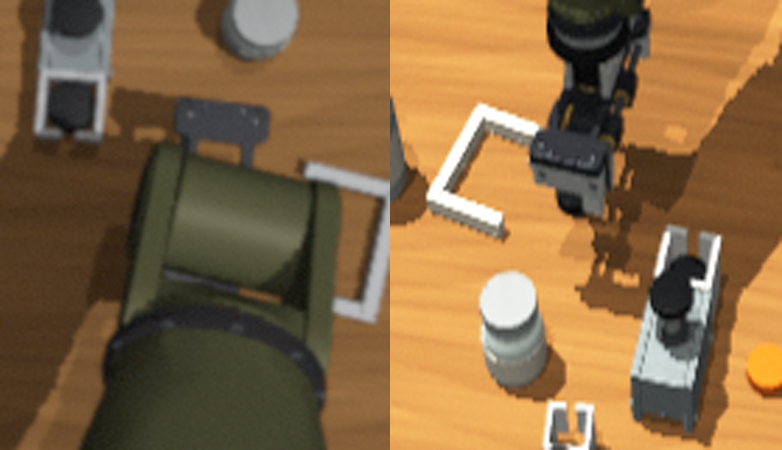

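The pad is hidden under the gripper and the arm is on the planned line, with the pocket ahead at left in the scene half and the jar and feeder undisturbed. I carry on into the pocket and then back away.

Call:
servo_tool([
  [0.75,-0.1,-0.6,0,0],
  [0.75,-0.2,-1.4,0,0],
  [0.75,-0.3,-2.2,0,0],
  [0.75,-0.4,-3,0,0],
  [0.75,-0.5,-3.8,0,0],
  [0.75,-0.6,-4.6,0,0],
  [0.75,-0.6,-5.4,0,0],
  [0.75,-0.7,-6.2,0,0],
  [0.75,-0.8,-7,0,0],
  [0.75,-0.9,-7.6,0,0],
  [0.75,-0.9,-8.1,0,0],
  [0.75,-1.0,-8.5,0,0],
  [0.75,-1.0,-8.8,0,0],
  [0.75,-1.0,-8.8,0,0],
  [0.75,-1.0,-8.8,0,0],
])

```text
time_s: 12.12
ee_pos: [0.4951, -0.1682, 0.2047]
eef_rot: [3.142, 0.0, 1.462]
force: [0.8, 0.3, -0.5]
grip_width: 0.0237
grip_force: 0.0
```

Call:
servo_tool([
  [0.75,0.1,1,0,0],
  [0.75,0.2,2,0,0],
  [0.75,0.3,3,1,0],
  [0.75,0.3,4,5,0],
  [0.75,0.3,8,10,0],
  [0.75,0.3,14,15,0],
  [0.75,0.3,20,15,0],
  [0.75,0.3,26,15,0],
  [0.75,0.3,30,15,0],
  [0.75,0.3,30,15,0],
  [0.75,0.3,30,15,0],
])

```text
time_s: 13.5
ee_pos: [0.4979, 0.1317, 0.355]
eef_rot: [3.141, 0.0, 1.463]
force: [0.5, -1.2, 0.6]
grip_width: 0.0235
grip_force: 0.0
```

```bash
python3 - <<'E'
from h import *
c=cam('top');c2=cam('scene')
a=cv2.resize(c['image'][145:295,270:490,::-1],None,fx=3.6,fy=3.6,interpolation=cv2.INTER_CUBIC)
cv2.imwrite('pics/m4.png',a)
g=c['image'][225:280,375:425].max(2); m=(g<70).astype(np.uint8)
n,l,s,ce=cv2.connectedComponentsWithStats(m)
for i in range(1,n):
  if s[i,4]>20:
    P=ray(c,375+ce[i][0],225+ce[i][1],.014)[:2]; d=P-[.4927,-.1902]
    print(s[i],P,'local',d@[.968,-.249],d@[.249,.968])
o=ctrl.get_obs(); print(o['ee_pos'],o['time_s'],o['force'])
E
```

```text
[ 17  17  16  15 187] [ 0.49212    -0.18816429] local -0.001068329767089692 0.0018261523840856543
[0.49811306 0.13089143 0.35488673] 13.6 [-0.52921398  0.05419131 -0.13840515]
```

View pics/m4.png

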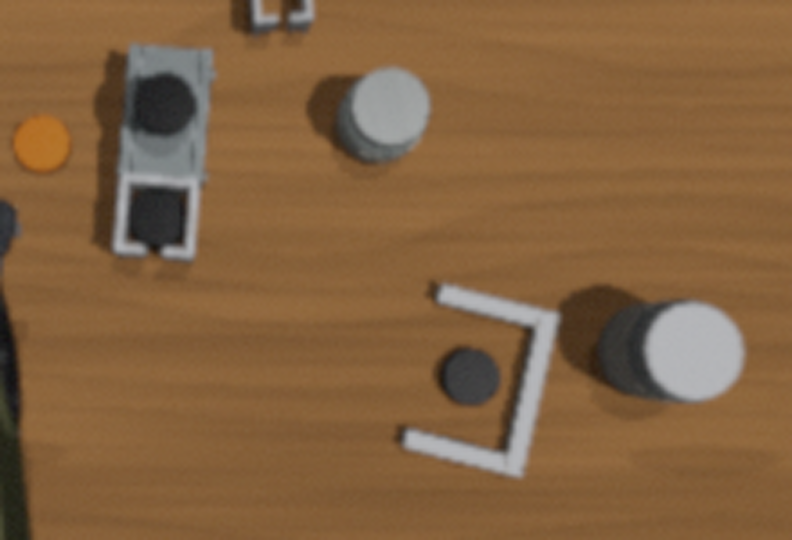

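The pad is at crop (470,377), about 2 mm from the pocket centre and flat inside. The plunger is up and the bystanders have not moved, so I hand in.

```bash
python3 -c "
from station import ctrl
print(ctrl.hand_in())"
```

```text
the job is handed in; nothing more can be done
None
```

The job is handed in: one pad was ejected and pushed into the pocket, where the last picture shows it flat, about 2 mm from the centre, with the plunger up and nothing else moved (no verdict was returned).

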